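# Pulse the spice mill, lid the cup and hold its dust cover off

## Task

Pick up the open copper cup, set it in the spice mill's round well and, still gripping it, press it down until the orange sprung pad is fully depressed, hold it there for a second, then let the pad come back up and leave the cup standing on it. Next take the white shaker lid from its wooden rest with the teal dust cover still sitting on it and lower the two together onto the cup until the lid is fully home. Then lift the teal cover alone, leaving the white lid seated and the cup standing in the mill, and finish while holding the cover upright in the gripper, well clear (about 10 cm) above the lid; do not shift the other kitchen things.

Things in the scene. Friction and masses are not known exactly. Their poses are not given: they have to be found in the camera images.
- mill: spice mill fixed to the counter: round steel base 132 mm wide with a black collar on top, collar top 60 mm above the counter; in the collar's middle a round well 70 mm wide with the orange sprung pad as its floor. Origin: centre of the underside, on the counter; z up; the well is on this axis. It never moves during a run
- mill_pad (a joint): how far the orange pad is pressed down, m: 0 = up (rest), 0.008 = fully depressed. Spring: starts to yield at about 4.9 N and is fully down at about 10.5 N; it comes back up by itself when let go and does not yield to the weight of cup and lids
- pad_top (a point): centre of the orange pad's upper face (67 mm wide); at rest 52 mm above the counter, 8 mm below the collar's top; moves down with the pad
- cup: open round copper-coloured grinding cup, outer width 62 mm, wall 3 mm (mouth 56 mm), height 85 mm, foot tapering to 55 mm over the lowest 6 mm, about 0.18 kg. Stands upright on the counter at the start. Origin: centre of its underside; z up to the mouth
- lid_rest: fixed round wooden rest, 72 mm wide, 25 mm high, on which the lid with its cover waits. Origin: centre of the underside
- lid: white shaker lid (inner), 0.07 kg. Origin: centre of underside; z up. From below: plug 51 mm wide, 0 to 10 mm (tapering to 40 mm at the bottom), goes into the cup; flange 68 mm wide, 10 to 20 mm, 5.5 mm proud of the cover all round: grip it to carry both lids; perforated boss 47 mm wide to 32 mm, under the cover. Home: flange on the cup's rim, lid origin 75 mm above cup origin
- cover: teal dust cover (outer lid), 0.05 kg: upturned cap 57 mm wide, 20 mm high, hollow below (51 mm bore, 16 mm deep), with a round knob 20 mm wide on top, from 20 to 42 mm. Sits loosely over the lid's boss (2 mm play), not fastened. Origin: centre of its lower rim, which rests on the lid's flange 20 mm above the lid's origin; z up
- salt: squat glass salt jar, 44 mm wide, 65 mm high, steel cap; loose, to be left alone. Origin: centre of its underside
- ramekin: small white bowl, 76 mm wide, 42 mm high; loose, to be left alone. Origin: centre of its underside
- spice: amber spice jar with a black cap, 48 mm wide, 85 mm high; loose, to be left alone. Origin: centre of its underside
- mug: blue mug, 78 mm wide, 88 mm high, with a handle; loose, to be left alone. Origin: centre of its underside
- oil: green oil bottle, 64 mm wide, 220 mm high; loose, to be left alone. Origin: centre of its underside
- soap: white soap bottle, 62 mm wide, 170 mm high; loose, to be left alone. Origin: centre of its underside
- spoon: wooden spoon lying flat; loose, to be left alone. Origin: middle of the spoon, lying along its x

How it is judged:
By the outcome, as a careful person would: the job done as asked, in the order asked, and still so for the second after the job is handed in, while the arm keeps its last pose, push and grip.
It also fails if it takes over 66 s, if anything falls off the work surface, if the arm or the gripper's body presses on something with over 40 N, if the wrist force passes 120 N, or if a joint passes its speed limit or range.

## Robot

A 6-joint arm with a two-finger parallel gripper is mounted at the origin on the work surface. World frame = base frame: x ahead of the robot, y to its left, z up, the work surface at z = 0. Lengths are in m, angles in rad, forces in N, time in s.
With the tool pointing down it reaches from about 0.3 to 0.85 m from the base axis. Payload 4.2 kg.
Tool frame: the origin (TCP) lies on the centre line of the jaws, within the pads' length; the fingertips stand 22 mm ahead of it and the grasp point (between the pads) lies 3 mm ahead of it; z points along the fingers, y is the line along which they close (so a half turn about z gives the same grasp; the last joint's range is limited). The gripper opens to 91 mm and grips with 3 to 60 N. Pads are 32 mm wide; open, the fingers measure 118 mm over their backs; the gripper's body (76 mm by 178 mm) begins 60 mm behind the grasp point.
Start: joints at [1.269, 0.32, 1.565, -0, 1.257, -0.02], TCP at [0.16, 0.552, 0.236] pointing down, gripper open.
Joint ranges: [-3.11, 3.11], [-0.84, 2.01], [0.21, 2.61], [-1.34, 4.49], [0.05, 2.63], [-2.56, 2.56]. Speed limits (rad/s): [2.57, 2.57, 3.14, 3.14, 3.14, 3.14].

## Interface

Orientations are given as a 3x3 rotation matrix whose columns are the frame's x, y, z axes.
In Python, from cell import arm gives the robot as it stands.
- The arm moves only by the tool send_rows, never from a script. Its argument "targets" is text: rows parted by semicolons, each of 7 numbers parted by spaces: the finger opening in mm, from 0 to 91.2, then the shift along the tool's x, y, z in a scale on which 1.0 is 20 cm, then the turn, a rotation vector about the tool's x, y, z in fractions of the full range, 1 being 120 degrees. A call has 1 to 5 rows; each row is the pose to reach, as a shift and turn from the pose commanded when the call began, along the tool's axes at that moment; what a row does not reach only later rows make up. A row lasts 1/12 s, in which the tool goes at most 41.7 mm and 7.16 degrees, less where a joint would pass 70% of its speed; a pose out of reach is approached as far as the arm can. A shift or turn number past 1, either way, is cut back to 1. A call with a gripper value outside its range is refused whole. The fingers move at their own pace and stop on an object; the grip force is fixed at half the most. Time passes only in rows, so rows that repeat a pose let the fingers close. It gives the time, the measured TCP pose, the force, the opening and the grip force at its end, in the units of the state.
- arm.get_obs(): the state, without advancing time (a new reading comes with each control period).
- arm.read_camera(name): name is "side" or "top"; returns a dict with "frame" (384x512x3 uint8, blue, green, red), "K" (3x3 intrinsics, pixels), "dist" ([k1, k2, p1, p2, k3] as OpenCV has them; the pictures are not rectified), "xyz" and "rotation" of the camera in the world. Camera axes: x right, y up, looking along -z (the intrinsics and any distortion apply to the point x, -y, -z); pixel columns grow to the right and rows downward; lengths in m; the calibration is good to about 2 mm. A picture is of the moment at which its call begins. There is no depth.
- arm.job_done(): hands the job in; it is judged then, once.
The state is a dict: "time_s": time; "joints": joint angles; "dq": joint speeds; "joint_torque": joint torques, N m; "ee_pos": TCP position; "tool_rot": TCP orientation; "contact_force": force on the tool from outside, world axes, zero at the start; "wrist_torque": the same for the moment, N m; "gripper_width": opening from 0.0 (shut) to 1.0 (fully open); "gripper_force": force on a finger pad.
Only numpy, scipy, OpenCV 4.12 (cv2) and the standard library are available. Lean on these libraries where they do the work, as an engineer would, in place of code of your own. Each camera call takes 0.05 s, during which the arm holds its last target. There are 200 camera calls.

## Working session

There is one attempt and no reset: what is moved stays moved. The work goes in short steps, Python scripts to look and compute and a tool call to move; the robot and the scene stay as the last step left them, time stands still between calls to the robot, and variables do not carry over. Pictures are saved under pics/ and viewed, at most 10 in all, crops included, and the job is handed in when it is done.

Besides the shell and the picture viewer there is one more tool, called after "Emit:" as a command line: name --argument value ..., lists and objects as JSON in quotes. send_rows: Moves the arm, as the interface text tells. Its arguments: {"type":"object","properties":{"targets":{"type":"string"}},"required":["targets"]}

```bash
ls; mkdir -p pics; cat > h.py <<'E'
import cv2,numpy as np
from cell import arm
def cam(n): return arm.read_camera(n)
def ray(c,uv):
    p=cv2.undistortPoints(np.array([[uv]],float),np.array(c["K"],float),np.array(c["dist"],float))[0,0]
    d=np.array(c["rotation"])@np.array([p[0],-p[1],-1.0]); return np.array(c["xyz"]),d/np.linalg.norm(d)
def onz(c,uv,z):
    o,d=ray(c,uv); return o+d*(z-o[2])/d[2]
def proj(c,P):
    q=np.array(c["rotation"]).T@(np.array(P,float)-c["xyz"])
    return cv2.projectPoints(np.array([[q[0],-q[1],-q[2]]]),np.zeros(3),np.zeros(3),np.array(c["K"],float),np.array(c["dist"],float))[0][0,0]
def cross(c1,u1,c2,u2):
    o1,d1=ray(c1,u1);o2,d2=ray(c2,u2)
    s=np.linalg.lstsq(np.c_[d1,-d2],o2-o1,rcond=None)[0]
    a,b=o1+s[0]*d1,o2+s[1]*d2
    return (a+b)/2,np.linalg.norm(a-b)
E
python3 - <<'E'
from h import *
for n in("top","side"):
    c=cam(n);cv2.imwrite(f"pics/{n}0.png",c["frame"]);print(n,c["xyz"],np.array(c["rotation"]).round(3).tolist(),c["K"],c["dist"])
o=arm.get_obs();print(o["ee_pos"],o["tool_rot"],o["time_s"],o["gripper_width"])
E
```

```text
pics
top [ 3.15611975e-01 -1.13940867e-03  1.32041485e+00] [[0.017, 0.98, -0.2], [-1.0, 0.014, -0.013], [-0.01, 0.2, 0.98]] [[353.11033336   0.         257.9170396 ]
 [  0.         353.11033336 188.34980159]
 [  0.           0.           1.        ]] [-0.08464866  0.          0.          0.          0.        ]
side [ 0.26785939 -0.92468097  0.72187213] [[0.955, 0.148, -0.256], [-0.295, 0.54, -0.788], [0.021, 0.828, 0.56]] [[421.47883784   0.         251.65974064]
 [  0.         421.47883784 191.53698901]
 [  0.           0.           1.        ]] [0.01472291 0.         0.         0.         0.        ]
[0.15979243 0.55192357 0.23521239] [[-9.60541331e-01  2.78136879e-01 -4.77040713e-04]
 [ 2.78137286e-01  9.60540136e-01 -1.51593189e-03]
 [ 3.65801871e-05 -1.58879804e-03 -9.99998737e-01]] 0.1 0.9992761721699204
```

View pics/top0.png

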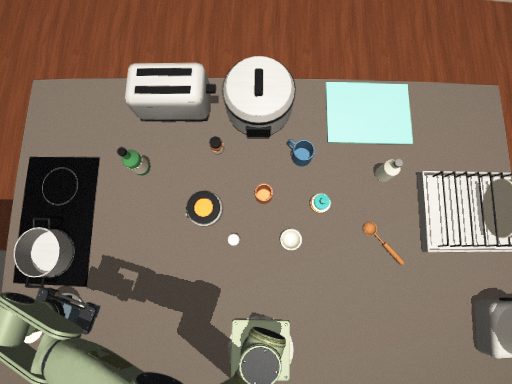

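View pics/side0.png

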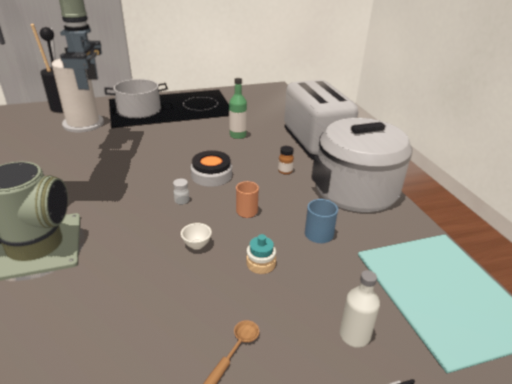

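Top view: mill (204,208), cup (264,193), lid with cover (321,203). Near them are salt (234,240), ramekin (291,239), mug (302,152) and spice (216,146). In the side view: mill (211,166), cup (247,199), lid (262,253). I'll enlarge these regions to design the masks.

```bash
python3 - <<'E'
from h import *
rows=[]
for n,pts in(("top",[(204,208),(264,193),(321,203)]),("side",[(211,166),(247,199),(262,253)])):
    f=cv2.imread(f"pics/{n}0.png")
    rows.append(np.hstack([cv2.resize(f[y-24:y+24,x-24:x+24],(264,264),interpolation=cv2.INTER_NEAREST) for x,y in pts]))
cv2.imwrite("pics/crop.png",np.vstack(rows))
E
```

```text
(no output)
```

View pics/crop.png

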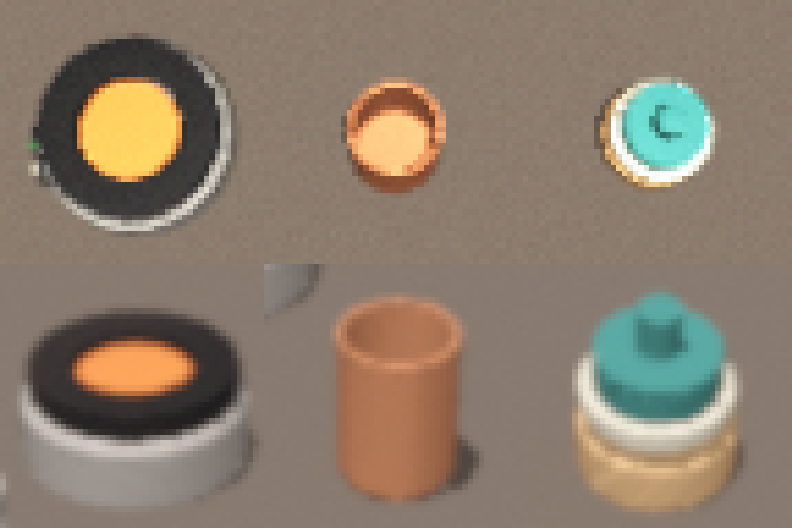

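Top row: orange pad inside the black collar, open cup rim, teal cap on the white flange. The side row shows the same three, with the rim and rings clear. I'll fit circles to the far or near half outlines in both views.

```bash
cat >> h.py <<'E'
from scipy.optimize import least_squares
def mask(c,kind,at,r=30):
    f=c["frame"]; hsv=cv2.cvtColor(f,cv2.COLOR_BGR2HSV); H,S,V=[hsv[...,i].astype(int) for i in range(3)]
    m={"orange":(H<26)&(S>120)&(V>150),"dark":(V<75),"copper":((H<18)|(H>172))&(S>90),
       "teal":(H>78)&(H<100)&(S>80),"white":(S<45)&(V>165)}[kind].astype(np.uint8)
    w=np.zeros_like(m);cv2.circle(w,at,r,1,-1);m&=w
    n,l,s,_=cv2.connectedComponentsWithStats(m)
    return (l==1+np.argmax(s[1:,4])).astype(np.uint8)
def bound(m):
    k=6; b=cv2.GaussianBlur(cv2.resize(m*255,None,fx=k,fy=k,interpolation=cv2.INTER_LINEAR),(0,0),2)
    ct=max(cv2.findContours((b>127).astype(np.uint8),0,1)[0],key=len)[:,0]
    return (ct+.5)/k-.5
def ring(c,b,z,half):
    P=np.array([onz(c,p,z)[:2] for p in b]); cc=P.mean(0)
    for _ in range(4):
        a=cc-np.array(c["xyz"])[:2]; a/=np.linalg.norm(a)
        Q=P if half==0 else P[((P-cc)@a)*half>0.0]
        x=least_squares(lambda x:np.hypot(*(Q-x[:2]).T)-x[2],[*cc,.03],loss="soft_l1",f_scale=.001).x; cc=x[:2]
    return x
def both(t,s,kind,at,half,zs):
    bt,bs=[bound(mask(c,kind,p)) for c,p in zip((t,s),at)]
    for z in zs:
        a,b=ring(t,bt,z,half),ring(s,bs,z,half); print(kind,half,round(z,3),(a*1e3).round(1),(b*1e3).round(1),"gap",((a-b)[:2]*1e3).round(1))
E
python3 - <<'E'
from h import *
t,s=cam("top"),cam("side")
both(t,s,"orange",[(204,208),(211,163)],0,[.045,.052,.06])
both(t,s,"dark",[(204,208),(211,163)],1,[.05,.06,.07])
both(t,s,"copper",[(264,193),(247,199)],1,[.075,.085,.095])
both(t,s,"copper",[(264,193),(247,199)],-1,[0,.01])
both(t,s,"teal",[(321,203),(262,250)],-1,[.025,.035,.045,.055])
both(t,s,"white",[(321,203),(262,253)],-1,[.015,.025,.035,.045])
both(t,s,"white",[(291,239),(197,236)],1,[.042])
E
```

```text
orange 0 0.045 [503.4 216.1  34.7] [503.5 232.9  32.7] gap [ -0.1 -16.8]
orange 0 0.052 [502.4 214.9  34.5] [501.1 221.   32.4] gap [ 1.3 -6. ]
orange 0 0.06 [501.2 213.6  34.3] [498.3 207.3  32. ] gap [3.  6.3]
dark 1 0.05 [504.6 216.6  59.4] [502.8 229.6  58. ] gap [  1.8 -13.1]
dark 1 0.06 [503.1 214.9  58.9] [499.3 212.4  57.2] gap [3.8 2.4]
dark 1 0.07 [501.6 213.1  58.4] [495.8 195.3  56.3] gap [ 5.8 17.9]
copper 1 0.075 [557.8  -4.2  32.7] [557.8  12.6  31.2] gap [ -0.1 -16.7]
copper 1 0.085 [555.8  -4.1  32.5] [553.4  -1.9  30.7] gap [ 2.5 -2.2]
copper 1 0.095 [553.9  -4.1  32.2] [548.9 -16.4  30.2] gap [ 5.  12.3]
copper -1 0 [557.6  -4.3  30.8] [554.3  -0.7  29.4] gap [ 3.2 -3.6]
copper -1 0.01 [555.7  -4.3  30.6] [550.3 -13.5  29. ] gap [5.4 9.2]
teal -1 0.025 [ 533.5 -218.7   26.8] [ 534.1 -192.2   25.9] gap [ -0.6 -26.5]
teal -1 0.035 [ 531.8 -217.    26.6] [ 530.3 -202.7   25.5] gap [  1.5 -14.3]
teal -1 0.045 [ 530.2 -215.4   26.4] [ 526.5 -213.2   25.1] gap [ 3.6 -2.1]
teal -1 0.055 [ 528.5 -213.7   26.2] [ 522.7 -223.7   24.8] gap [ 5.8 10.1]
white -1 0.015 [ 532.5 -220.2   33.5] [ 532.5 -195.7   30.4] gap [ -0.  -24.5]
white -1 0.025 [ 530.8 -218.5   33.2] [ 528.7 -206.1   29.9] gap [  2.1 -12.4]
white -1 0.035 [ 529.1 -216.8   32.9] [ 525.1 -215.9   29.9] gap [ 4.  -0.9]
white -1 0.045 [ 527.5 -215.1   32.7] [ 521.2 -226.8   29. ] gap [ 6.3 11.7]
white 1 0.042 [ 392.4 -105.3   38.9] [ 389.5 -103.4   39.9] gap [ 2.9 -1.9]
```

The manual's scale: shifts go in shares of 20 cm and turns go in shares of 120 degrees. Converting my numbers, -155 mm / 200 = -0.775, -125 mm / 200 = -0.625, -16.15 degrees / 120 = -0.1346.

Emit:
send_rows --targets "91 -0.155 -0.125 0 0 0 -0.05; 91 -0.31 -0.25 0 0 0 -0.1; 91 -0.465 -0.375 0 0 0 -0.1346; 91 -0.62 -0.5 0 0 0 -0.1346; 91 -0.775 -0.625 0 0 0 -0.1346"

```text
time_s: 0.62
ee_pos: [0.2745, 0.3875, 0.2358]
tool_rot: [[-1.0, -0.001, 0.0], [-0.001, 1.0, -0.0], [-0.0, -0.0, -1.0]]
contact_force: [0.5, -0.8, -0.3]
gripper_width: 1.0
gripper_force: 0.0
```

Converted, -160 mm / 200 = -0.8, -128 mm / 200 = -0.64.

Emit:
send_rows --targets "91 -0.115 -0.16 0 0 0 0; 91 -0.23 -0.32 0 0 0 0; 91 -0.345 -0.48 0 0 0 0; 91 -0.46 -0.64 0 0 0 0; 91 -0.575 -0.8 0 0 0 0"

```text
time_s: 1.03
ee_pos: [0.3896, 0.2274, 0.2361]
tool_rot: [[-1.0, -0.0, 0.0], [-0.0, 1.0, 0.0], [-0.0, 0.0, -1.0]]
contact_force: [0.3, 0.2, -0.1]
gripper_width: 0.998
gripper_force: 0.0
```

Converted, -160 mm / 200 = -0.8, -128 mm / 200 = -0.64.

Emit:
send_rows --targets "91 -0.115 -0.16 0 0 0 0; 91 -0.23 -0.32 0 0 0 0; 91 -0.345 -0.48 0 0 0 0; 91 -0.46 -0.64 0 0 0 0; 91 -0.575 -0.8 0 0 0 0"

```text
time_s: 1.45
ee_pos: [0.5048, 0.0673, 0.236]
tool_rot: [[-1.0, 0.0, 0.0], [0.0, 1.0, 0.0], [-0.0, 0.0, -1.0]]
contact_force: [-0.0, -0.0, 0.6]
gripper_width: 0.995
gripper_force: 0.0
```

Converted, -70 mm / 200 = -0.35, 65 mm / 200 = 0.325.

Emit:
send_rows --targets "91 -0.125 -0.175 0 0 0 0; 91 -0.25 -0.35 0 0 0 0; 91 -0.25 -0.35 0.15 0 0 0; 91 -0.25 -0.35 0.325 0 0 0; 91 -0.25 -0.35 0.325 0 0 0"

```text
time_s: 1.87
ee_pos: [0.55, -0.0016, 0.1647]
tool_rot: [[-1.0, 0.002, -0.013], [0.002, 1.0, 0.0], [0.013, 0.0, -1.0]]
contact_force: [-2.4, -0.0, -0.4]
gripper_width: 0.992
gripper_force: 0.0
```

Converted, 106 mm / 200 = 0.53, 90 mm / 200 = 0.45.

Emit:
send_rows --targets "91 0 0 0.15 0 0 0; 91 0 0 0.3 0 0 0; 91 0 0 0.45 0 0 0; 91 0 0 0.53 0 0 0; 91 0 0 0.53 0 0 0"

```text
time_s: 2.28
ee_pos: [0.5519, -0.0003, 0.0627]
tool_rot: [[-1.0, -0.001, -0.007], [-0.001, 1.0, 0.0], [0.007, 0.0, -1.0]]
contact_force: [0.2, 0.0, 0.4]
gripper_width: 1.004
gripper_force: 0.0
```

Emit:
send_rows --targets "50 0 0 0 0 0 0; 50 0 0 0 0 0 0; 50 0 0 0 0 0 0; 50 0 0 0 0 0 0; 50 0 0 0 0 0 0"

```text
time_s: 2.7
ee_pos: [0.5548, -0.0011, 0.0663]
tool_rot: [[-1.0, -0.001, 0.002], [-0.001, 1.0, -0.001], [-0.002, -0.001, -1.0]]
contact_force: [0.5, -3.3, 2.3]
gripper_width: 0.667
gripper_force: 1.3
```

Emit:
send_rows --targets "50 0 0 0 0 0 0; 50 0 0 0 0 0 0; 50 0 0 0 0 0 0; 50 0 0 0 0 0 0"

```text
time_s: 3.03
ee_pos: [0.5548, -0.0012, 0.0663]
tool_rot: [[-1.0, -0.0, 0.002], [-0.0, 1.0, -0.0], [-0.002, -0.0, -1.0]]
contact_force: [-0.8, -2.1, 6.4]
gripper_width: 0.658
gripper_force: 30.0
```

Converted, -80 mm / 200 = -0.4, -50 mm / 200 = -0.25.

Emit:
send_rows --targets "50 0 0 -0.1 0 0 0; 50 0 0 -0.25 0 0 0; 50 0 0 -0.4 0 0 0; 50 0 0 -0.4 0 0 0; 50 0 0 -0.4 0 0 0"

```text
time_s: 3.45
ee_pos: [0.5548, -0.0007, 0.1463]
tool_rot: [[-1.0, 0.0, 0.003], [0.0, 1.0, 0.0], [-0.003, 0.0, -1.0]]
contact_force: [-1.0, -0.1, -2.4]
gripper_width: 0.656
gripper_force: 30.0
```

```bash
python3 - <<'E'
from h import *
t,s=cam("top"),cam("side");o=arm.get_obs();print(o["ee_pos"],o["contact_force"],o["gripper_width"])
for n,c in (("t",t),("s",s)):cv2.imwrite(f"pics/grasp_{n}.png",c["frame"])
f=[c["frame"][y-75:y+75,x-75:x+75] for c,(x,y) in ((t,(264,193)),(s,(247,175)))]
cv2.imwrite("pics/grasp.png",cv2.resize(np.hstack(f),(800,400)))
E
```

```text
[ 0.55286891 -0.00072277  0.14368793] [-0.69871511 -0.43017332 -2.48101924] 0.6585411625572212
```

View pics/grasp.png

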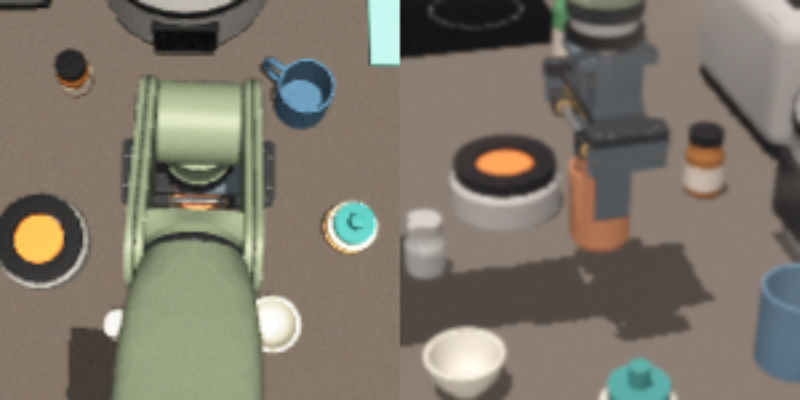

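Cup is held (opening 0.66, weight about 2 N); the side view shows it upright between the fingers. Next I carry it over the mill.

Converted, 180 mm / 200 = 0.9, 144 mm / 200 = 0.72.

Emit:
send_rows --targets "50 0.045 0.18 -0.05 0 0 0; 50 0.09 0.36 -0.1 0 0 0; 50 0.135 0.54 -0.1 0 0 0; 50 0.18 0.72 -0.1 0 0 0; 50 0.225 0.9 -0.1 0 0 0"

```text
time_s: 3.97
ee_pos: [0.5073, 0.1803, 0.1631]
tool_rot: [[-1.0, 0.001, -0.004], [0.001, 1.0, -0.001], [0.004, -0.001, -1.0]]
contact_force: [1.2, 0.5, -2.8]
gripper_width: 0.662
gripper_force: 30.0
```

Converted, 37 mm / 200 = 0.185, 20 mm / 200 = 0.1.

Emit:
send_rows --targets "50 0.025 0.1 0 0 0 0; 50 0.04 0.185 0 0 0 0; 50 0.04 0.185 0 0 0 0; 50 0.04 0.185 0 0 0 0; 50 0.04 0.185 0 0 0 0"

```text
time_s: 4.38
ee_pos: [0.5004, 0.2154, 0.1636]
tool_rot: [[-1.0, -0.0, -0.003], [-0.0, 1.0, -0.002], [0.003, -0.002, -1.0]]
contact_force: [0.7, 0.3, -1.4]
gripper_width: 0.658
gripper_force: 30.0
```

```bash
python3 - <<'E'
from h import *
t,s=cam("top"),cam("side")
o=arm.get_obs();print(o["time_s"],o["ee_pos"],o["contact_force"])
cv2.imwrite("pics/over_s.png",s["frame"])
x,y=[int(v) for v in proj(s,[.5015,.216,.08])]
cv2.imwrite("pics/over.png",cv2.resize(s["frame"][y-40:y+40,x-50:x+50],(750,600)));print(x-50,y-40)
E
```

```text
4.4833 [0.50092739 0.21504937 0.16424899] [-0.53286504  0.196186   -1.68500019]
161 113
```

View pics/over.png

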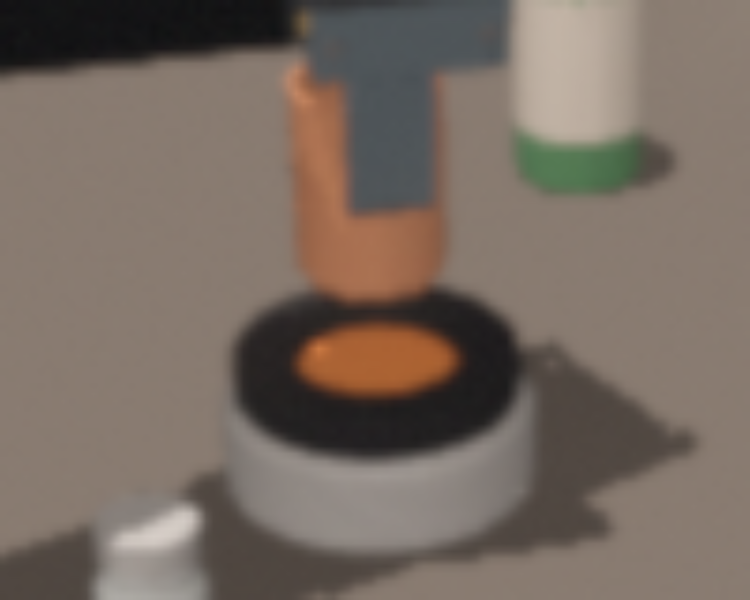

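```bash
python3 - <<'E'
from h import *
s=cam("side");t=cam("top")
m=mask(s,"copper",(210,143),18); b=bound(m); b=b[b[:,1]>143]
for z in(.0985,.1045): print("foot/cyl",z,(ring(s,b,z,-1)*1e3).round(1))
bb=bound(mask(s,"orange",(211,161),14)); e=cv2.fitEllipse(bb.astype(np.float32)); print("pad",e,(onz(s,e[0],.052)*1e3).round(1),(ring(s,bb,.052,1)*1e3).round(1),(ring(s,bb,.060,-1)*1e3).round(1))
d=bound(mask(s,"dark",(211,162),24)); print("collar near",[(ring(s,d,z,-1)*1e3).round(1) for z in(.055,.06)])
P=np.array(arm.get_obs()["ee_pos"]);print(P,proj(s,[P[0],P[1],.0985]),proj(s,[.5015,.216,.06]))
x0=[];r=int(150)
for r in(141,144,147):
    i=np.where(m[r])[0];print(r,i.min(),i.max())
E
```

```text
foot/cyl 0.0985 [497.8 206.8  24.6]
foot/cyl 0.1045 [495.6 195.9  24.4]
pad ((210.55368041992188, 160.3824920654297), (8.041953086853027, 18.95945930480957), 90.61109161376953) [500.2 221.3  52. ] [498.5 216.1  31.5] [499.5 212.   30. ]
collar near [array([495.8, 195.6,  57.6]), array([494.1, 187.2,  57.1])]
[0.50117097 0.21519592 0.16467762] [210.77812929 148.24660684] [211.2284928  158.93496192]
141 200 219
144 201 219
147 201 219
```

Converted, 42 mm / 200 = 0.21, 40 mm / 200 = 0.2.

Emit:
send_rows --targets "50 0 0.005 0.075 0 0 0; 50 0 0.005 0.14 0 0 0; 50 0 0.005 0.18 0 0 0; 50 0 0.005 0.2 0 0 0; 50 0 0.005 0.21 0 0 0"

```text
time_s: 5.0
ee_pos: [0.5009, 0.2167, 0.1224]
tool_rot: [[-1.0, 0.001, -0.001], [0.001, 1.0, -0.0], [0.001, -0.0, -1.0]]
contact_force: [-0.5, 0.2, -3.4]
gripper_width: 0.658
gripper_force: 30.0
```

Converted, 4 mm / 200 = 0.02, 3 mm / 200 = 0.015.

Emit:
send_rows --targets "50 0 0 0.005 0 0 0; 50 0 0 0.01 0 0 0; 50 0 0 0.015 0 0 0; 50 0 0 0.02 0 0 0; 50 0 0 0.02 0 0 0"

```text
time_s: 5.42
ee_pos: [0.5011, 0.2172, 0.1191]
tool_rot: [[-1.0, -0.0, 0.0], [-0.0, 1.0, 0.0], [-0.0, 0.0, -1.0]]
contact_force: [0.8, -0.8, -1.9]
gripper_width: 0.662
gripper_force: 30.0
```

Converted, 4 mm / 200 = 0.02, 3 mm / 200 = 0.015.

Emit:
send_rows --targets "50 0 0 0.005 0 0 0; 50 0 0 0.01 0 0 0; 50 0 0 0.015 0 0 0; 50 0 0 0.02 0 0 0; 50 0 0 0.02 0 0 0"

```text
time_s: 5.83
ee_pos: [0.5013, 0.2173, 0.1154]
tool_rot: [[-1.0, -0.0, 0.001], [-0.0, 1.0, 0.0], [-0.001, 0.0, -1.0]]
contact_force: [-1.7, -0.3, 4.9]
gripper_width: 0.66
gripper_force: 30.0
```

Converted, 4 mm / 200 = 0.02, 3 mm / 200 = 0.015.

Emit:
send_rows --targets "50 0 0 0.005 0 0 0; 50 0 0 0.01 0 0 0; 50 0 0 0.015 0 0 0; 50 0 0 0.02 0 0 0; 50 0 0 0.02 0 0 0"

```text
time_s: 6.25
ee_pos: [0.5013, 0.2173, 0.1114]
tool_rot: [[-1.0, -0.0, 0.001], [-0.0, 1.0, 0.0], [-0.001, 0.0, -1.0]]
contact_force: [-0.5, -1.8, 7.4]
gripper_width: 0.656
gripper_force: 30.0
```

Emit:
send_rows --targets "50 0 0 0.005 0 0 0; 50 0 0 0.01 0 0 0; 50 0 0 0.01 0 0 0; 50 0 0 0.015 0 0 0; 50 0 0 0.015 0 0 0"

```text
time_s: 6.67
ee_pos: [0.5014, 0.2173, 0.11]
tool_rot: [[-1.0, -0.0, 0.001], [-0.0, 1.0, 0.001], [-0.001, 0.001, -1.0]]
contact_force: [-3.3, -2.3, 16.4]
gripper_width: 0.66
gripper_force: 30.0
```

Force jumped past the spring's 10.5 N and travel stopped, so the pad is bottomed. Holding for over a second.

Emit:
send_rows --targets "50 0 0 0 0 0 0; 50 0 0 0 0 0 0; 50 0 0 0 0 0 0; 50 0 0 0 0 0 0; 50 0 0 0 0 0 0"

```text
time_s: 7.08
ee_pos: [0.5014, 0.2173, 0.11]
tool_rot: [[-1.0, -0.0, 0.002], [-0.0, 1.0, 0.001], [-0.002, 0.001, -1.0]]
contact_force: [-4.5, -1.4, 15.3]
gripper_width: 0.655
gripper_force: 30.0
```

Emit:
send_rows --targets "50 0 0 0 0 0 0; 50 0 0 0 0 0 0; 50 0 0 0 0 0 0; 50 0 0 0 0 0 0; 50 0 0 0 0 0 0"

```text
time_s: 7.5
ee_pos: [0.5013, 0.2173, 0.11]
tool_rot: [[-1.0, -0.0, 0.002], [-0.0, 1.0, 0.001], [-0.002, 0.001, -1.0]]
contact_force: [-3.7, -1.4, 15.7]
gripper_width: 0.658
gripper_force: 30.0
```

Emit:
send_rows --targets "50 0 0 0 0 0 0; 50 0 0 0 0 0 0; 50 0 0 0 0 0 0; 50 0 0 0 0 0 0; 50 0 0 0 0 0 0"

```text
time_s: 7.92
ee_pos: [0.5013, 0.2173, 0.11]
tool_rot: [[-1.0, 0.0, 0.001], [0.0, 1.0, 0.001], [-0.001, 0.001, -1.0]]
contact_force: [-3.5, -2.3, 14.9]
gripper_width: 0.659
gripper_force: 30.0
```

Converted, -8 mm / 200 = -0.04, -6 mm / 200 = -0.03.

Emit:
send_rows --targets "50 0 0 -0.01 0 0 0; 50 0 0 -0.02 0 0 0; 50 0 0 -0.03 0 0 0; 50 0 0 -0.04 0 0 0; 50 0 0 -0.04 0 0 0"

```text
time_s: 8.33
ee_pos: [0.5012, 0.2173, 0.1164]
tool_rot: [[-1.0, -0.0, 0.001], [-0.0, 1.0, 0.0], [-0.001, 0.0, -1.0]]
contact_force: [-1.1, -1.1, 3.2]
gripper_width: 0.659
gripper_force: 30.0
```

Converted, -1.5 mm / 200 = -0.0075, -1 mm / 200 = -0.005.

Emit:
send_rows --targets "50 0 0 -0.005 0 0 0; 50 0 0 -0.0075 0 0 0; 50 0 0 -0.0075 0 0 0; 50 0 0 -0.0075 0 0 0"

```text
time_s: 8.67
ee_pos: [0.5012, 0.2173, 0.1174]
tool_rot: [[-1.0, -0.0, 0.0], [-0.0, 1.0, 0.0], [-0.0, 0.0, -1.0]]
contact_force: [-0.6, 0.9, 4.3]
gripper_width: 0.658
gripper_force: 30.0
```

Emit:
send_rows --targets "91 0 0 0 0 0 0; 91 0 0 0 0 0 0; 91 0 0 0 0 0 0; 91 0 0 0 0 0 0; 91 0 0 0 0 0 0"

```text
time_s: 9.08
ee_pos: [0.5009, 0.2171, 0.1172]
tool_rot: [[-1.0, -0.0, -0.0], [-0.0, 1.0, -0.0], [0.0, -0.0, -1.0]]
contact_force: [0.4, 0.1, -1.1]
gripper_width: 0.98
gripper_force: 0.0
```

Converted, -75 mm / 200 = -0.375, -40 mm / 200 = -0.2.

Emit:
send_rows --targets "91 0 0 0 0 0 0; 91 0 0 0 0 0 0; 91 0 0 -0.075 0 0 0; 91 0 0 -0.2 0 0 0; 91 0 0 -0.375 0 0 0"

```text
time_s: 9.5
ee_pos: [0.4994, 0.2165, 0.1909]
tool_rot: [[-1.0, -0.0, -0.006], [-0.0, 1.0, -0.002], [0.006, -0.002, -1.0]]
contact_force: [0.4, 0.7, 0.6]
gripper_width: 0.996
gripper_force: 0.0
```

Converted, -200 mm / 200 = -1, -160 mm / 200 = -0.8.

Emit:
send_rows --targets "91 -0.01 -0.2 -0.05 0 0 0; 91 -0.025 -0.4 -0.05 0 0 0; 91 -0.04 -0.6 -0.05 0 0 0; 91 -0.05 -0.8 -0.05 0 0 0; 91 -0.06 -1 -0.05 0 0 0"

```text
time_s: 9.92
ee_pos: [0.5128, 0.0155, 0.2027]
tool_rot: [[-1.0, -0.001, 0.001], [-0.001, 1.0, 0.0], [-0.001, 0.0, -1.0]]
contact_force: [1.0, 0.3, -0.1]
gripper_width: 0.998
gripper_force: 0.0
```

Converted, -200 mm / 200 = -1, -160 mm / 200 = -0.8.

Emit:
send_rows --targets "91 -0.015 -0.2 0 0 0 0; 91 -0.025 -0.4 0 0 0 0; 91 -0.04 -0.6 0 0 0 0; 91 -0.05 -0.8 0 0 0 0; 91 -0.06 -1 0 0 0 0"

```text
time_s: 10.33
ee_pos: [0.5248, -0.1848, 0.2025]
tool_rot: [[-1.0, 0.0, 0.0], [0.0, 1.0, 0.0], [-0.0, 0.0, -1.0]]
contact_force: [1.1, 1.6, 0.0]
gripper_width: 0.998
gripper_force: 0.0
```

```bash
python3 - <<'E'
from h import *
t,s=cam("top"),cam("side")
o=arm.get_obs();print(o["time_s"],o["ee_pos"],o["contact_force"])
pt=[.501,.217,.137]
a,b=[tuple(int(v) for v in proj(c,pt)) for c in (t,s)];print(a,b)
both(t,s,"copper",[a,b],1,[.129,.137,.145])
f=[cv2.resize(c["frame"][y-30:y+30,x-30:x+30],(400,400)) for c,(x,y) in((t,a),(s,b))]
cv2.imwrite("pics/cup2.png",np.hstack(f))
E
```

```text
10.4333 [ 0.52524676 -0.18814181  0.20229521] [ 0.48081635 -0.29723597 -0.34867165]
(198, 203) (210, 136)
copper 1 0.129 [503.6 217.3  33.5] [502.4 232.2  31.9] gap [  1.2 -15. ]
copper 1 0.137 [502.3 215.8  33.2] [499.2 216.6  31.5] gap [ 3.1 -0.8]
copper 1 0.145 [501.1 214.3  33. ] [496.1 201.   31. ] gap [ 5.  13.3]
```

View pics/cup2.png

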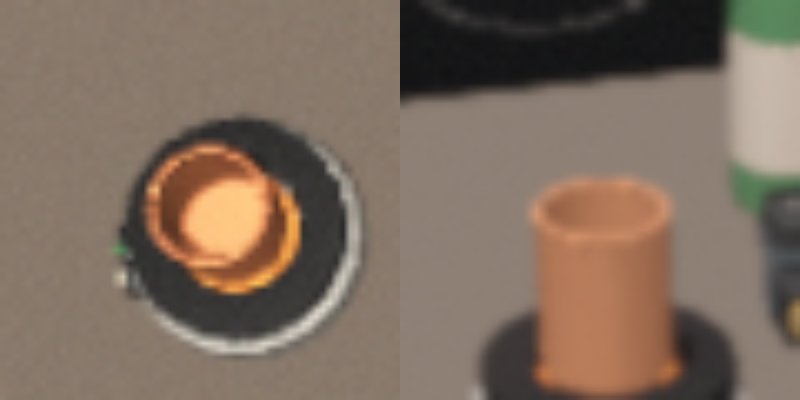

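The cup stands upright on the raised pad, with its rim at z 0.137 m at about (501, 217) mm. Now the lid.

Converted, 85 mm / 200 = 0.425, 55 mm / 200 = 0.275.

Emit:
send_rows --targets "91 -0.015 -0.1 0 0 0 0; 91 -0.015 -0.155 0.1 0 0 0; 91 -0.015 -0.155 0.275 0 0 0; 91 -0.015 -0.155 0.425 0 0 0; 91 -0.015 -0.155 0.425 0 0 0"

```text
time_s: 10.85
ee_pos: [0.5242, -0.2117, 0.1119]
tool_rot: [[-1.0, 0.0, -0.011], [0.0, 1.0, 0.005], [0.011, 0.005, -1.0]]
contact_force: [-1.3, 0.2, -0.6]
gripper_width: 1.001
gripper_force: 0.0
```

Emit:
send_rows --targets "91 0 0 0 0 0 0; 91 0 0 0 0 0 0; 91 0 0 0 0 0 0"

```text
time_s: 11.1
ee_pos: [0.5296, -0.214, 0.1197]
tool_rot: [[-1.0, -0.001, 0.004], [-0.001, 1.0, -0.002], [-0.004, -0.002, -1.0]]
contact_force: [0.1, -0.2, 0.4]
gripper_width: 0.994
gripper_force: 0.0
```

Converted, 60 mm / 200 = 0.3, 55 mm / 200 = 0.275.

Emit:
send_rows --targets "91 0 0 0.075 0 0 0; 91 0 0 0.15 0 0 0; 91 0 0 0.225 0 0 0; 91 0 0 0.275 0 0 0; 91 0 0 0.3 0 0 0"

```text
time_s: 11.52
ee_pos: [0.5284, -0.2137, 0.0575]
tool_rot: [[-1.0, -0.0, 0.001], [-0.0, 1.0, -0.0], [-0.001, -0.0, -1.0]]
contact_force: [-0.2, -0.6, -0.6]
gripper_width: 0.998
gripper_force: 0.0
```

Converted, 5.5 mm / 200 = 0.0275, 3 mm / 200 = 0.015.

Emit:
send_rows --targets "91 0 0 0.015 0 0 0; 91 0 0 0.0275 0 0 0; 91 0 0 0.0275 0 0 0; 91 0 0 0.0275 0 0 0; 91 0 0 0.0275 0 0 0"

```text
time_s: 11.93
ee_pos: [0.5285, -0.214, 0.0525]
tool_rot: [[-1.0, -0.0, 0.001], [-0.0, 1.0, -0.0], [-0.001, -0.0, -1.0]]
contact_force: [-0.2, -0.4, -0.5]
gripper_width: 1.0
gripper_force: 0.0
```

```bash
python3 - <<'E'
from h import *
s=cam("side");o=arm.get_obs();print(o["time_s"],o["ee_pos"],o["contact_force"])
x,y=262,245
cv2.imwrite("pics/lid1.png",cv2.resize(s["frame"][y-35:y+35,x-45:x+45],(770,600)))
E
```

```text
11.9833 [ 0.52841923 -0.21397014  0.05246696] [-0.25964627  0.30355964  0.70596507]
```

View pics/lid1.png

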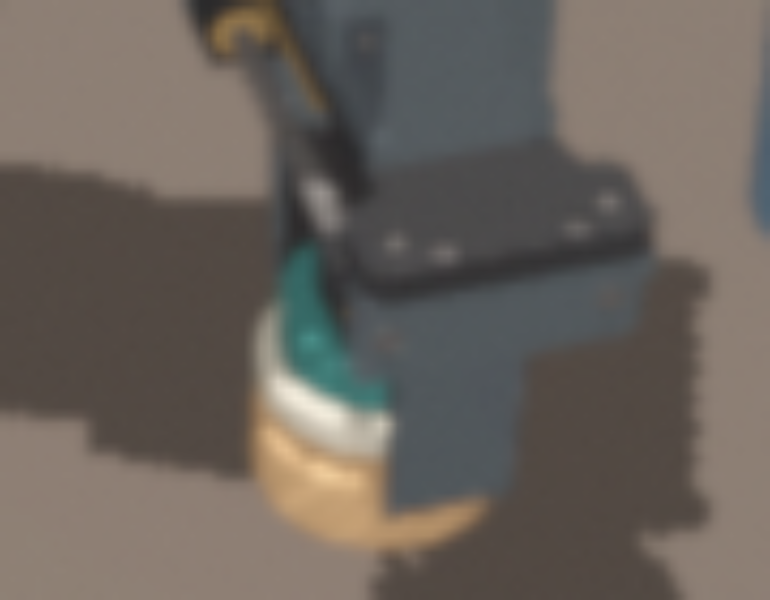

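The open fingers straddle the flange, with the tip below it and outside the rest. I'll check the finger centring along x by projection.

```bash
python3 - <<'E'
from h import *
s=cam("side")
for x in(.520,.5285,.537):
  for h in(-.016,.016):print(x,h,(proj(s,[x+h,-.273,.0305])-[217,210])*8.556)
print((proj(s,[.528,-.215,.0])-[217,210])*8.556,[(proj(s,[.528+d,-.215-.3*d,.0125])-[217,210])*8.556 for d in(-.0345,.0345)])
E
```

```text
0.52 -0.016 [366.05087178 538.43511325]
0.52 0.016 [479.25480895 514.88833505]
0.5285 -0.016 [396.30820056 532.13938911]
0.5285 0.016 [509.00469635 508.70382878]
0.537 -0.016 [426.42921508 525.87355269]
0.537 0.016 [538.62238356 502.54827839]
[379.47756523 458.00551239] [array([253.97414782, 424.37533087]), array([507.84254582, 427.00847889])]
```

Converted, 1 mm / 200 = 0.005.

Emit:
send_rows --targets "55 0 0 0.005 0 0 0; 55 0 0 0.005 0 0 0; 55 0 0 0.005 0 0 0; 55 0 0 0.005 0 0 0; 55 0 0 0.005 0 0 0"

```text
time_s: 12.45
ee_pos: [0.5281, -0.2138, 0.0509]
tool_rot: [[-1.0, -0.0, 0.0], [-0.0, 1.0, 0.0], [-0.0, 0.0, -1.0]]
contact_force: [-0.4, -0.5, 0.2]
gripper_width: 0.734
gripper_force: 30.0
```

Emit:
send_rows --targets "55 0 0 0 0 0 0; 55 0 0 0 0 0 0; 55 0 0 0 0 0 0; 55 0 0 0 0 0 0"

```text
time_s: 12.78
ee_pos: [0.5281, -0.2138, 0.0509]
tool_rot: [[-1.0, -0.0, 0.0], [-0.0, 1.0, 0.0], [-0.0, 0.0, -1.0]]
contact_force: [-0.5, -0.1, 0.0]
gripper_width: 0.737
gripper_force: 30.0
```

Converted, -70 mm / 200 = -0.35, -50 mm / 200 = -0.25.

Emit:
send_rows --targets "55 0 0 -0.025 0 0 0; 55 0 0 -0.075 0 0 0; 55 0 0 -0.15 0 0 0; 55 0 0 -0.25 0 0 0; 55 0 0 -0.35 0 0 0"

```text
time_s: 13.2
ee_pos: [0.5278, -0.2137, 0.1222]
tool_rot: [[-1.0, -0.0, -0.0], [-0.0, 1.0, 0.0], [0.0, 0.0, -1.0]]
contact_force: [0.3, -1.1, -1.4]
gripper_width: 0.736
gripper_force: 30.0
```

Converted, -55 mm / 200 = -0.275, -50 mm / 200 = -0.25.

Emit:
send_rows --targets "55 0 0 -0.1 0 0 0; 55 0 0 -0.2 0 0 0; 55 0 0 -0.25 0 0 0; 55 0 0 -0.275 0 0 0; 55 0 0 -0.275 0 0 0"

```text
time_s: 13.62
ee_pos: [0.5284, -0.2139, 0.1771]
tool_rot: [[-1.0, -0.0, 0.002], [-0.0, 1.0, -0.001], [-0.002, -0.001, -1.0]]
contact_force: [-0.5, -0.3, -1.5]
gripper_width: 0.734
gripper_force: 30.0
```

```bash
python3 - <<'E'
from h import *
s=cam("side");o=arm.get_obs();print(o["time_s"],o["ee_pos"],o["contact_force"],o["gripper_width"])
x,y=[int(v) for v in proj(s,[.528,-.214,.16])]
cv2.imwrite("pics/lid2.png",cv2.resize(s["frame"][y-45:y+75,x-60:x+60],(600,600)))
E
```

```text
13.6667 [ 0.52787855 -0.21373354  0.17591322] [ 0.46230724 -0.70087821 -0.36301169] 0.7307206666853088
```

View pics/lid2.png

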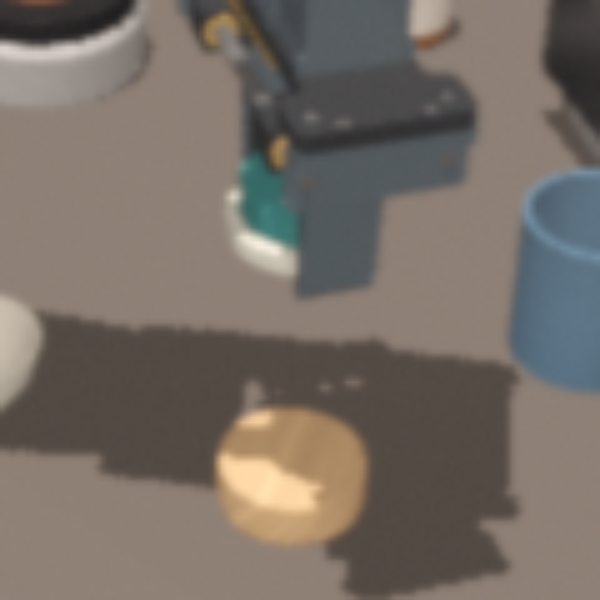

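Lid and cover are both in hand, level, with the rest empty. I carry them gently over the cup.

Converted, 140 mm / 200 = 0.7, 105 mm / 200 = 0.525.

Emit:
send_rows --targets "55 0.005 0.05 -0.06 0 0 0; 55 0.015 0.175 -0.125 0 0 0; 55 0.025 0.35 -0.125 0 0 0; 55 0.035 0.525 -0.125 0 0 0; 55 0.045 0.7 -0.125 0 0 0"

```text
time_s: 14.08
ee_pos: [0.5181, -0.0719, 0.2007]
tool_rot: [[-1.0, 0.001, -0.001], [0.001, 1.0, 0.001], [0.001, 0.001, -1.0]]
contact_force: [1.0, 0.1, -0.6]
gripper_width: 0.733
gripper_force: 30.0
```

Converted, 175 mm / 200 = 0.875, 140 mm / 200 = 0.7.

Emit:
send_rows --targets "55 0.01 0.175 0 0 0 0; 55 0.025 0.35 0 0 0 0; 55 0.035 0.525 0 0 0 0; 55 0.045 0.7 0 0 0 0; 55 0.055 0.875 0 0 0 0"

```text
time_s: 14.5
ee_pos: [0.5068, 0.1033, 0.2006]
tool_rot: [[-1.0, -0.0, -0.002], [-0.0, 1.0, 0.0], [0.002, 0.0, -1.0]]
contact_force: [1.5, -0.2, -0.9]
gripper_width: 0.733
gripper_force: 30.0
```

Converted, 116 mm / 200 = 0.58, 106 mm / 200 = 0.53.

Emit:
send_rows --targets "55 0.015 0.175 0 0 0 0; 55 0.025 0.325 0 0 0 0; 55 0.03 0.45 0 0 0 0; 55 0.035 0.53 0 0 0 0; 55 0.035 0.58 0 0 0 0"

```text
time_s: 14.92
ee_pos: [0.4998, 0.2195, 0.2004]
tool_rot: [[-1.0, -0.002, -0.002], [-0.002, 1.0, 0.0], [0.002, 0.0, -1.0]]
contact_force: [1.0, 0.0, -1.1]
gripper_width: 0.733
gripper_force: 30.0
```

Emit:
send_rows --targets "55 0 0 0 0 0 0; 55 0 0 0 0 0 0; 55 0 0 0 0 0 0; 55 0 0 0 0 0 0"

```text
time_s: 15.25
ee_pos: [0.501, 0.2161, 0.2009]
tool_rot: [[-1.0, 0.001, -0.0], [0.001, 1.0, -0.0], [0.0, -0.0, -1.0]]
contact_force: [0.2, -0.2, -0.9]
gripper_width: 0.735
gripper_force: 30.0
```

```bash
python3 - <<'E'
from h import *
s=cam("side");o=arm.get_obs();print(o["time_s"],o["ee_pos"],o["contact_force"],o["gripper_width"])
x,y=[int(v) for v in proj(s,[.501,.217,.16])]
cv2.imwrite("pics/lid3.png",cv2.resize(s["frame"][y-40:y+50,x-45:x+45],(600,600)))
E
```

```text
15.3 [0.50109615 0.2160795  0.20097007] [ 0.41933618 -1.04169443 -0.63073409] 0.7353616045594108
```

View pics/lid3.png

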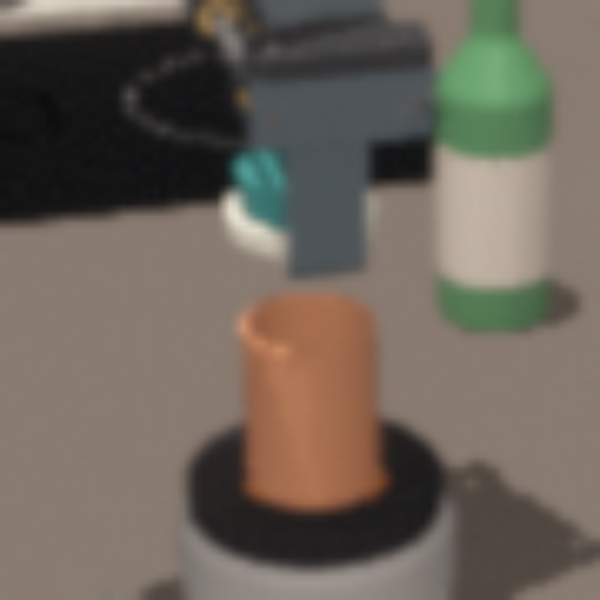

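The lid is centred over the cup rim to within about 1 mm (lid centre col 300, expected about 305). Lowering.

Converted, 36 mm / 200 = 0.18, 34 mm / 200 = 0.17.

Emit:
send_rows --targets "55 0 0.005 0.05 0 0 0; 55 0 0.005 0.1 0 0 0; 55 0 0.005 0.14 0 0 0; 55 0 0.005 0.17 0 0 0; 55 0 0.005 0.18 0 0 0"

```text
time_s: 15.72
ee_pos: [0.5002, 0.2177, 0.1631]
tool_rot: [[-1.0, 0.0, -0.003], [0.0, 1.0, -0.001], [0.003, -0.001, -1.0]]
contact_force: [-0.3, 0.5, -1.4]
gripper_width: 0.733
gripper_force: 30.0
```

Converted, 6 mm / 200 = 0.03, 4.5 mm / 200 = 0.0225.

Emit:
send_rows --targets "55 0 0 0.0075 0 0 0; 55 0 0 0.015 0 0 0; 55 0 0 0.0225 0 0 0; 55 0 0 0.03 0 0 0; 55 0 0 0.03 0 0 0"

```text
time_s: 16.13
ee_pos: [0.501, 0.2182, 0.1589]
tool_rot: [[-1.0, -0.0, 0.0], [-0.0, 1.0, 0.0], [-0.0, 0.0, -1.0]]
contact_force: [-0.7, 0.8, -0.6]
gripper_width: 0.734
gripper_force: 30.0
```

Emit:
send_rows --targets "55 0 0 0.005 0 0 0; 55 0 0 0.01 0 0 0; 55 0 0 0.015 0 0 0; 55 0 0 0.02 0 0 0; 55 0 0 0.02 0 0 0"

```text
time_s: 16.55
ee_pos: [0.501, 0.2181, 0.1547]
tool_rot: [[-1.0, -0.0, -0.0], [-0.0, 1.0, -0.0], [0.0, -0.0, -1.0]]
contact_force: [0.3, -1.1, -0.6]
gripper_width: 0.737
gripper_force: 30.0
```

Emit:
send_rows --targets "55 0 0 0.0025 0 0 0; 55 0 0 0.005 0 0 0; 55 0 0 0.0075 0 0 0; 55 0 0 0.0075 0 0 0; 55 0 0 0.0075 0 0 0"

```text
time_s: 16.97
ee_pos: [0.501, 0.2182, 0.1534]
tool_rot: [[-1.0, -0.0, 0.0], [-0.0, 1.0, 0.0], [-0.0, 0.0, -1.0]]
contact_force: [-0.2, 1.0, -1.4]
gripper_width: 0.734
gripper_force: 30.0
```

Converted, 1 mm / 200 = 0.005, 0.5 mm / 200 = 0.0025.

Emit:
send_rows --targets "55 0 0 0.0025 0 0 0; 55 0 0 0.0025 0 0 0; 55 0 0 0.005 0 0 0; 55 0 0 0.005 0 0 0; 55 0 0 0.005 0 0 0"

```text
time_s: 17.38
ee_pos: [0.5012, 0.2182, 0.1528]
tool_rot: [[-1.0, -0.0, 0.0], [-0.0, 1.0, 0.0], [-0.0, 0.0, -1.0]]
contact_force: [-0.6, -0.3, 1.8]
gripper_width: 0.736
gripper_force: 30.0
```

Contact came right at the home height (TCP 0.153). Releasing, then rising to the knob.

Emit:
send_rows --targets "91 0 0 0 0 0 0; 91 0 0 0 0 0 0; 91 0 0 0 0 0 0; 91 0 0 0 0 0 0; 91 0 0 0 0 0 0"

```text
time_s: 17.8
ee_pos: [0.501, 0.2182, 0.1524]
tool_rot: [[-1.0, -0.0, -0.0], [-0.0, 1.0, 0.0], [0.0, 0.0, -1.0]]
contact_force: [0.3, -0.0, 0.3]
gripper_width: 0.996
gripper_force: 0.0
```

Converted, -39 mm / 200 = -0.195, -38 mm / 200 = -0.19.

Emit:
send_rows --targets "91 0 0 -0.025 0 0 0; 91 0 0 -0.075 0 0 0; 91 0 0 -0.14 0 0 0; 91 0 0 -0.19 0 0 0; 91 0 0 -0.195 0 0 0"

```text
time_s: 18.22
ee_pos: [0.5024, 0.2188, 0.1943]
tool_rot: [[-1.0, -0.0, 0.005], [-0.0, 1.0, 0.002], [-0.005, 0.002, -1.0]]
contact_force: [0.6, -0.1, 0.1]
gripper_width: 0.998
gripper_force: 0.0
```

Emit:
send_rows --targets "91 0 0 0 0 0 0; 91 0 0 0 0 0 0; 91 0 0 0 0 0 0; 91 0 0 0 0 0 0"

```text
time_s: 18.55
ee_pos: [0.5007, 0.218, 0.1908]
tool_rot: [[-1.0, -0.0, -0.001], [-0.0, 1.0, -0.0], [0.001, -0.0, -1.0]]
contact_force: [0.8, 0.3, 0.5]
gripper_width: 0.998
gripper_force: 0.0
```

```bash
python3 - <<'E'
from h import *
s=cam("side");o=arm.get_obs();print(o["time_s"],o["ee_pos"],o["contact_force"],o["gripper_width"])
x,y=[int(v) for v in proj(s,[.501,.217,.16])]
cv2.imwrite("pics/lid4.png",cv2.resize(s["frame"][y-40:y+50,x-45:x+45],(600,600)))
E
```

```text
18.6 [0.5007298  0.21806189 0.19085694] [0.23664846 0.15587493 0.51112145] 0.9962400067103219
```

View pics/lid4.png

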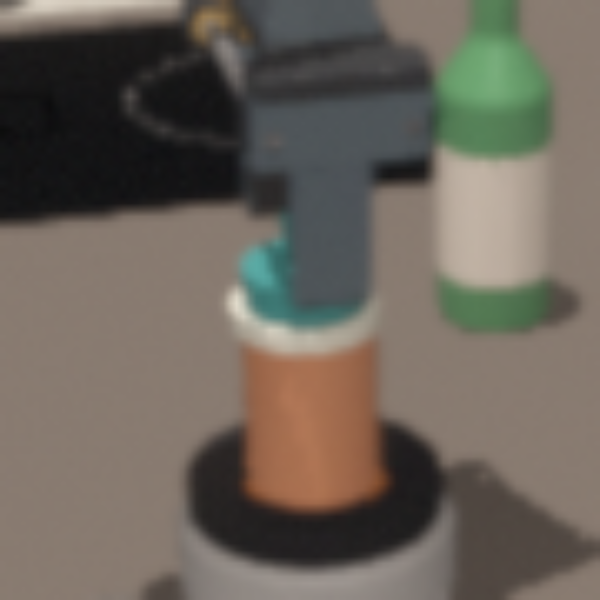

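The lid's flange sits level on the rim and the cover is in place. Closing on the knob.

Emit:
send_rows --targets "10 0 0 0 0 0 0; 10 0 0 0 0 0 0; 10 0 0 0 0 0 0; 10 0 0 0 0 0 0; 10 0 0 0 0 0 0"

```text
time_s: 19.02
ee_pos: [0.501, 0.2182, 0.1914]
tool_rot: [[-1.0, -0.0, -0.0], [-0.0, 1.0, 0.0], [0.0, 0.0, -1.0]]
contact_force: [0.5, -0.2, 0.2]
gripper_width: 0.664
gripper_force: 0.0
```

Emit:
send_rows --targets "10 0 0 0 0 0 0; 10 0 0 0 0 0 0; 10 0 0 0 0 0 0; 10 0 0 0 0 0 0; 10 0 0 0 0 0 0"

```text
time_s: 19.43
ee_pos: [0.501, 0.2182, 0.1915]
tool_rot: [[-1.0, -0.0, 0.0], [-0.0, 1.0, 0.0], [-0.0, 0.0, -1.0]]
contact_force: [-0.6, -0.4, 0.1]
gripper_width: 0.296
gripper_force: 0.0
```

Emit:
send_rows --targets "10 0 0 0 0 0 0; 10 0 0 0 0 0 0; 10 0 0 0 0 0 0; 10 0 0 0 0 0 0; 10 0 0 0 0 0 0"

```text
time_s: 19.85
ee_pos: [0.5011, 0.2182, 0.1915]
tool_rot: [[-1.0, -0.0, 0.0], [-0.0, 1.0, 0.0], [-0.0, 0.0, -1.0]]
contact_force: [-0.2, -0.4, -1.4]
gripper_width: 0.208
gripper_force: 30.0
```

Converted, -20 mm / 200 = -0.1, -14 mm / 200 = -0.07.

Emit:
send_rows --targets "10 0 0 -0.01 0 0 0; 10 0 0 -0.025 0 0 0; 10 0 0 -0.045 0 0 0; 10 0 0 -0.07 0 0 0; 10 0 0 -0.1 0 0 0"

```text
time_s: 20.27
ee_pos: [0.501, 0.2182, 0.212]
tool_rot: [[-1.0, -0.0, -0.0], [-0.0, 1.0, 0.0], [0.0, 0.0, -1.0]]
contact_force: [0.3, -0.3, -0.5]
gripper_width: 0.209
gripper_force: 30.0
```

Converted, -70 mm / 200 = -0.35, -60 mm / 200 = -0.3.

Emit:
send_rows --targets "10 0 0 -0.06 0 0 0; 10 0 0 -0.14 0 0 0; 10 0 0 -0.225 0 0 0; 10 0 0 -0.3 0 0 0; 10 0 0 -0.35 0 0 0"

```text
time_s: 20.68
ee_pos: [0.5015, 0.2184, 0.2838]
tool_rot: [[-1.0, -0.0, 0.003], [-0.0, 1.0, 0.001], [-0.003, 0.001, -1.0]]
contact_force: [-0.7, 0.2, -0.1]
gripper_width: 0.208
gripper_force: 30.0
```

Converted, -18 mm / 200 = -0.09, -14 mm / 200 = -0.07.

Emit:
send_rows --targets "10 0 0 -0.03 0 0 0; 10 0 0 -0.07 0 0 0; 10 0 0 -0.09 0 0 0; 10 0 0 -0.09 0 0 0; 10 0 0 -0.09 0 0 0"

```text
time_s: 21.1
ee_pos: [0.5009, 0.2181, 0.2991]
tool_rot: [[-1.0, -0.0, -0.001], [-0.0, 1.0, -0.0], [0.001, -0.0, -1.0]]
contact_force: [0.0, 0.0, -0.8]
gripper_width: 0.205
gripper_force: 30.0
```

Emit:
send_rows --targets "10 0 0 0 0 0 0; 10 0 0 0 0 0 0; 10 0 0 0 0 0 0; 10 0 0 0 0 0 0; 10 0 0 0 0 0 0"

```text
time_s: 21.52
ee_pos: [0.501, 0.2182, 0.2992]
tool_rot: [[-1.0, -0.0, -0.0], [-0.0, 1.0, -0.0], [0.0, -0.0, -1.0]]
contact_force: [1.0, 0.3, -0.8]
gripper_width: 0.212
gripper_force: 30.0
```

```bash
python3 - <<'E'
from h import *
s=cam("side");o=arm.get_obs();print(o["time_s"],o["ee_pos"],o["contact_force"],o["gripper_width"],o["gripper_force"])
for k,p,r in(("white",[.501,.217,.145],16),("copper",[.501,.217,.10],18),("teal",[.501,.218,.26],25)):
    at=tuple(int(v) for v in proj(s,p)); m=mask(s,k,at,r); x,y,w,h=cv2.boundingRect(m); e=cv2.minAreaRect(bound(m).astype(np.float32))
    print(k,at,"box",x,y,w,h,"area",m.sum(),e[2])
    if k=="white": b=bound(m);print((ring(s,b,.137,-1)*1e3).round(1))
E
```

```text
21.5667 [0.50101283 0.2181615  0.2993172 ] [-0.00900629 -0.74625061 -0.73276084] 0.20861534428823703 29.997282028198242
white (210, 134) box 198 128 21 14 area 182 21.801406860351562
[496.5 217.   29.3]
copper (210, 147) box 200 140 23 26 area 459 86.8201675415039
teal (208, 98) box 197 92 22 13 area 218 90.0
```

```bash
python3 -c "
from cell import arm
print(arm.job_done())"
```

```text
the job is handed in; nothing more can be done
None
```

The job is handed in at about 22 s: the cup was pressed until the pad bottomed (about 15 N for over a second) and stands on the raised pad. The white lid is seated on it, and the teal cover is held upright about 10 cm above the lid.

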